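# Pin the hold-down bar over the sketchbook

## Robot

A 7-joint arm with a two-finger parallel gripper is mounted at the origin on the work surface. World frame = base frame: x ahead of the robot, y to its left, z up, the work surface at z = 0. Lengths are in m, angles in degrees, forces in N, time in s.
With the tool pointing down it reaches from about 0.4 to 0.9 m from the base axis. Payload 5.6 kg.
Tool frame: the origin (TCP) lies at the very end of the fingers, on their centre line; the grasp point (between the pads) lies 19 mm behind it; z points along the fingers, y is the direction in which the jaws open and shut (so a half turn about z gives the same grasp; the last joint's range is limited). The gripper opens to 92 mm and grips with 3 to 60 N. Pads are 20 mm wide; open, the fingers measure 128 mm over their backs; the gripper's body (75 mm by 189 mm) begins 69 mm behind the grasp point.
Start: joints at [-69.099, 26.786, -0.665, 91.828, 0.344, 61.387, -3.226], TCP at [0.258, 0.597, 0.215] pointing down, gripper open.
Joint ranges: [-144.91, 144.91], [-17.63, 115.5], [-89.93, 88.59], [15.96, 139.68], [-74.01, 254.01], [8.47, 105.57], [-167.45, 167.45]. Speed limits (degrees/s): [147.25, 147.25, 180, 180, 180, 180, 180].

## Interface

Orientations are given as [roll, pitch, yaw] about the fixed x, y, z axes, in that order (R = Rz(yaw) Ry(pitch) Rx(roll)).
In Python, from workcell import ctrl, viewer, ticket, look_for, masks_of gives the robot as it stands.
- The arm moves only by the tool step_arm, never from a script. Its argument "series" is a list of rows, each a list of 3 entries, a list of its own where there are three numbers: the turn, a rotation vector about the tool's x, y, z in rad, then the shift along the tool's x, y, z in cm, then the opening, from -1 (shut) to 1 (fully open). In form: [[[wx, wy, wz], [x, y, z], claw], ...]. A call has 1 to 12 rows; each row is the pose to reach, as a shift and turn from the pose commanded when the call began, along the tool's axes at that moment; what a row does not reach only later rows make up. A row lasts 1/10 s, in which the tool goes at most 50 mm and 8.59 degrees, less where a joint would pass 70% of its speed; a pose out of reach is approached as far as the arm can. A call with a gripper value outside its range is refused whole. The fingers move at their own pace and stop on an object; "squeeze" is the grip in N (left out, the last holds). Time passes only in rows, so rows that repeat a pose let the fingers close. It gives the time, the measured TCP pose, the force and the opening at its end, in the units of the state.
- ctrl.state(): the state, without advancing time (a new reading comes with each control period).
- viewer.snapshot(name): name is "scene" or "top" or "wrist"; returns the picture (384x512x3 uint8, blue, green, red); there is no depth.
- viewer.calibration(name): a dict with "fov_y" (degrees; the focal length in pixels is half the picture's height over the tangent of half this angle, whatever the lens; pixels are square), "cx", "cy" (the principal point, pixels), "cam_to_world" (4x4, takes a point from camera to world coordinates); the wrist camera has in their place "hand_eye" (4x4, takes a point from camera to tool coordinates, whose origin is the TCP and whose axes are the flange's). Camera axes: x right, y down, z forward; pixel columns grow to the right and rows downward; lengths in m; the calibration is good to about 2 mm. A picture is of the moment at which its call begins: read the wrist's pose just before it. calibration takes no time and is no camera call.
- ticket.job_done(): hands the job in, once; it reports no verdict.
Trained networks look in the newest picture that a camera, given by its name, has taken for a name from the list of things; names that differ only in an ending like _2 or _b are one class to them, and where a whole thing is asked for, a point or a joint stands for the part that bears it (a point fixed in the world has none). Each returns a list of dicts, best first, with "score" (0 to 1); they miss things now and then, are a little off and sometimes report something else, mostly with a low value. They report only what shows in the picture. A call takes as long as a camera call. They do not tell look-alikes from the thing itself.
- look_for(camera, query): "point" ([x, y, z] in m, in world coordinates, good to about 4 mm: the middle of the surface that is visible of it).
- masks_of(camera, query): "mask" (384x512 bool, what is visible of it).
The state is a dict: "clock": time; "qpos": joint angles; "qd": joint speeds; "joint_torque": joint torques, N m; "eef_pos": TCP position; "eef_rot": TCP orientation; "force": force on the tool from outside, world axes, zero at the start; "torque": the same for the moment, N m; "grip_width": opening from 0.0 (shut) to 1.0 (fully open).
Only numpy, scipy, OpenCV 4.12 (cv2) and the standard library are available. Lean on these libraries where they do the work, as an engineer would, in place of code of your own. Each camera call takes 0.05 s, during which the arm holds its last target.

## Task

Swing the raised hold-down bar of the drawing board all the way down over the sketchbook, so that the hole in its end lines up with the fork, then push the red-headed pin through fork and bar until its head is fully home against the fork. Leave the ink jar, the pale stone and the eraser where they are.

Things in the scene. Friction and masses are not known exactly. Their poses are not given: they have to be found in the camera images.
- board: Plywood drawing board fixed to the desk, 360 x 270 x 18 mm; origin at the centre of its underside, z up. Its x runs from the fork (x = -120 mm) to the bar's hinge (x = 120 mm); its y is the direction in which the pin is pushed. On it is fixed a sketchbook, 165 x 210 mm, centred at x = 12 mm, top 33 mm above the desk.
- seat (a point): Mouth of the pin hole in the fork's outer (-y) face, where the pin's head must seat: board point (-120, -45, 45) mm, axes as the board's; the pin goes in along +y. The fork is grey metal, 34 mm long in x, top 62 mm above the desk. Its near cheek spans board y -45 to -9 mm (13 mm bore), its far cheek 9 to 21 mm (14 mm hole); the bar's lug goes between them.
- bar (a joint): Angle of the hold-down bar, rad: 0 = fully down on its stop, holes aligned; grows (to 1.1) as the free end rises. Aluminium, 13 mm wide, 12 mm thick, 0.3 kg. The hinge is stiff: the bar stays where it is left; 1 to 5 N down on the knob moves it.
- hinge (a point): Centre of the bar's level hinge, along board y, at board point (120, 0, 45) mm. From here the lowered bar reaches along board -x at this height; its end, 240 mm from the hinge, is a lug 12 mm thick, 34 mm long and 28 mm high with a 14 mm hole along board y.
- knob (a point): Centre of the black ball knob (26 mm diameter) on top of the bar, 170 mm along the bar from the hinge and 28 mm above the bar's centre line; with the bar down it is at board point (-50, 0, 73) mm.
- pin_head (a point): Centre of the outer face of the pin's red head (24 mm diameter, 8 mm thick). The loose steel pin (60 g, shank 12 mm diameter, 70 mm long) lies level along board y, its tip already 28 to 34 mm inside the near cheek's bore, short of the lug; the head stands out on the -y side, sagging 2 to 4 mm. When home, this point lies 8 mm out from the seat (at seat y = -8 mm).
- pin_tip (a point): Centre of the pin's tapered tip end, 78 mm from pin_head along the pin; it ends 4 mm beyond the far cheek when home.
- ink_mid (a point): Half-way up the ink jar (48 mm diameter, 58 mm tall), loose bystander on the desk beside the board.
- stone_mid (a point): Half-way up the pale pebble paperweight (72 mm across, 35 mm high), loose bystander on the desk.
- eraser_mid (a point): Half-way up the white eraser (50 x 24 x 14 mm), loose bystander on the desk.
Things that resemble listed ones, but are neither listed nor needed, are in the scene too. Of the things like the part that bears pin_head, leave any that is orange or turquoise; of the rest the larger one is meant.

How it is judged:
By the outcome, as a careful person would: the job done as asked, in the order asked, and still so for the second after the job is handed in, with the robot touching nothing.
It also fails if it takes over 43 s, if anything falls off the work surface, if the arm or the gripper's body presses on something with over 40 N, if the wrist force passes 120 N, or if a joint passes its speed limit or range.

## Working session

There is one attempt and no reset: what is moved stays moved. The work goes in short steps, Python scripts to look and compute and a tool call to move; the robot and the scene stay as the last step left them, time stands still between calls to the robot, and variables do not carry over. Pictures are saved under pics/ and viewed, and the job is handed in when it is done.

Besides the shell and the picture viewer there is one more tool, called after ">>>" by a JSON object that holds its "name" and its "arguments", one argument or row to a line. step_arm: Moves the arm, as the interface text tells. Its arguments: {"type":"object","properties":{"series":{"type":"array","items":{"type":"array"}},"squeeze":{"type":"number"}},"required":["series"]}

```bash
ls; mkdir -p pics
python3 - <<'E'
from workcell import ctrl, viewer, look_for
import cv2
s=ctrl.state(); print({k:(v if not hasattr(v,'__len__') else [round(float(x),3) for x in v]) for k,v in s.items()})
for n in ("scene","top","wrist"):
    cv2.imwrite(f"pics/a_{n}.png",viewer.snapshot(n))
    c=viewer.calibration(n); print(n,c)
    if n!="wrist":
        for q in ("board","bar","knob","pin_head","pin_tip","ink_mid","stone_mid","eraser_mid"):
            print(q,[(([round(float(x),3) for x in d["point"]]),round(d["score"],2)) for d in look_for(n,q)])
print(ctrl.state()["clock"])
E
```

```text
pics
{'clock': 0.0, 'qpos': [-69.099, 26.836, -0.664, 91.881, 0.343, 61.388, -3.226], 'qd': [0.099, -0.103, -0.028, -0.039, -0.026, -0.045, 0.045], 'joint_torque': [-0.001, -52.057, -0.012, -24.375, -0.056, 0.017, 0.0], 'eef_pos': [0.258, 0.596, 0.214], 'eef_rot': [-179.897, 0.007, 156.631], 'force': [-0.397, -0.612, -0.606], 'torque': [-0.014, 0.019, 0.022], 'grip_width': 1.0035898956159777}
scene {'fov_y': 53.20496828410114, 'cx': 253.1544791458271, 'cy': 190.71363882755676, 'cam_to_world': array([[-0.01988515,  0.56362737, -0.82578978,  1.2909551 ],
       [ 0.99978027,  0.00573018, -0.02016384,  0.05807368],
       [-0.00663297, -0.82600929, -0.56361747,  0.56949218],
       [ 0.        ,  0.        ,  0.        ,  1.        ]])}
board [([0.693, 0.058, 0.021], 0.56)]
bar [([0.66, 0.068, 0.155], 0.92)]
knob [([0.667, 0.063, 0.155], 0.59)]
pin_head [([0.352, -0.074, 0.015], 0.61), ([0.489, -0.156, 0.009], 0.44)]
pin_tip [([0.607, -0.161, 0.014], 0.62), ([0.489, -0.152, 0.009], 0.51), ([0.353, -0.071, 0.019], 0.41)]
ink_mid [([0.764, -0.099, 0.043], 0.87), ([0.668, 0.065, 0.154], 0.
[... 840 characters left out ...]
tip [([0.355, -0.071, 0.015], 0.74), ([0.506, -0.025, 0.048], 0.62), ([0.487, -0.151, 0.009], 0.55), ([0.607, -0.16, 0.006], 0.54)]
ink_mid [([0.746, -0.1, 0.061], 0.84)]
stone_mid [([0.619, 0.266, 0.026], 0.66)]
eraser_mid [([0.719, 0.249, 0.012], 0.79)]
wrist {'fov_y': 63.793719081077526, 'cx': 255.7142046742886, 'cy': 190.1073083854645, 'hand_eye': array([[-9.92753511e-04, -9.57041333e-01, -2.89949826e-01,
         8.18455335e-02],
       [ 9.99999222e-01, -1.16925614e-03,  4.35501945e-04,
         9.84276421e-04],
       [-7.55818976e-04, -2.89949168e-01,  9.57041749e-01,
        -1.69936259e-01],
       [ 0.00000000e+00,  0.00000000e+00,  0.00000000e+00,
         1.00000000e+00]])}
0.95
```

View pics/a_scene.png

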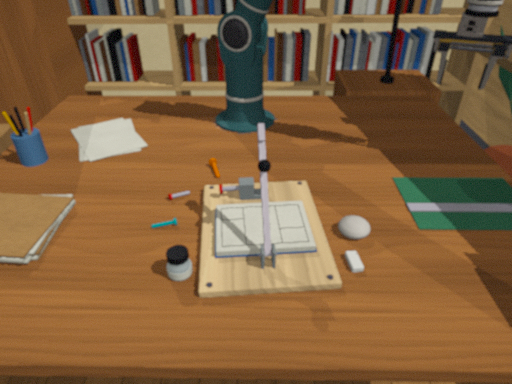

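View pics/a_top.png

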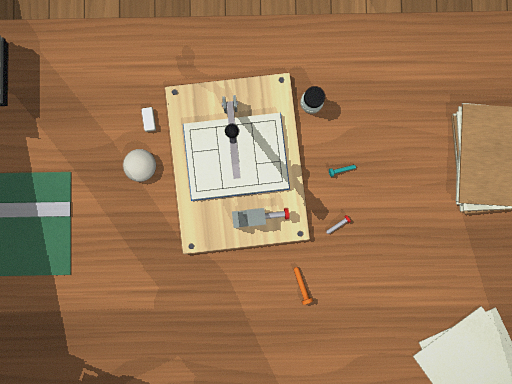

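View pics/a_wrist.png

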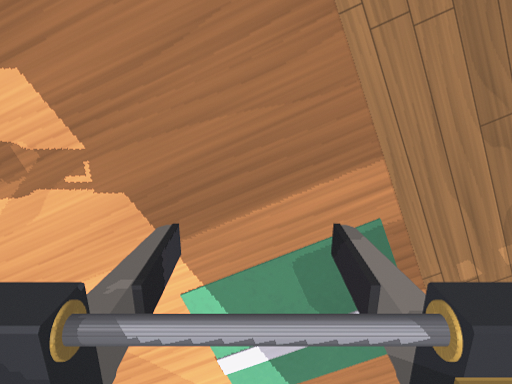

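The scene shows the robot's side of the board with the bar raised and the knob at (264,165). In top, the red-headed candidates are:
- Pin in the fork, (287,214)
- Small loose red pin, (340,225)
- Orange pin, (302,285), excluded
- Turquoise pin, (343,170), excluded

The meant one is the larger red pin, already in the fork. I'll check it in a crop and fit the board.

```bash
cat > h.py <<'E'
import numpy as np, cv2
from workcell import ctrl, viewer, look_for, masks_of
def K(c): 
    f=192/np.tan(np.radians(c["fov_y"]/2)); return f
def proj(c,P,T=None):
    T=c["cam_to_world"] if T is None else T
    P=np.atleast_2d(P); p=(P-T[:3,3])@T[:3,:3]
    f=K(c); return np.c_[f*p[:,0]/p[:,2]+c["cx"],f*p[:,1]/p[:,2]+c["cy"]]
def unproj(c,uv,z,T=None):
    T=c["cam_to_world"] if T is None else T
    f=K(c); uv=np.atleast_2d(uv); d=np.c_[(uv[:,0]-c["cx"])/f,(uv[:,1]-c["cy"])/f,np.ones(len(uv))]@T[:3,:3].T
    t=(z-T[2,3])/d[:,2]; return T[:3,3]+d*t[:,None]
def crop(img,u0,v0,u1,v1,s,name):
    cv2.imwrite(name,cv2.resize(img[v0:v1,u0:u1],None,fx=s,fy=s,interpolation=cv2.INTER_CUBIC))
E
python3 - <<'E'
from h import *
im=cv2.imread("pics/a_top.png"); crop(im,155,60,320,260,3,"pics/b_top.png")
im2=cv2.imread("pics/a_scene.png"); crop(im2,185,110,345,305,3,"pics/b_scene.png")
for n in("top","scene"):
    viewer.snapshot(n); c=viewer.calibration(n)
    m=masks_of(n,"board"); 
    for d in m[:1]:
        mk=d["mask"].astype(np.uint8); print(n,d["score"],mk.sum())
        h=cv2.convexHull(max(cv2.findContours(mk,0,2)[0],key=cv2.contourArea))
        a=cv2.approxPolyDP(h,6,True)[:,0]; print(a.tolist()); print(np.round(unproj(c,a,0.018),4).tolist())
        cv2.imwrite(f"pics/m_{n}.png",mk*255)
E
```

```text
top 0.73 21179
[[288, 73], [309, 238], [183, 253], [165, 88]]
[[0.8107, -0.0537, 0.018], [0.4576, -0.0897, 0.018], [0.4312, 0.1758, 0.018], [0.7831, 0.2101, 0.018]]
scene 0.59 14207
[[263, 123], [306, 182], [341, 286], [201, 297], [204, 186]]
[[0.0691, 0.064, 0.018], [0.4408, 0.1768, 0.018], [0.7969, 0.2086, 0.018], [0.8265, -0.0496, 0.018], [0.4625, -0.09, 0.018]]
```

View pics/b_top.png

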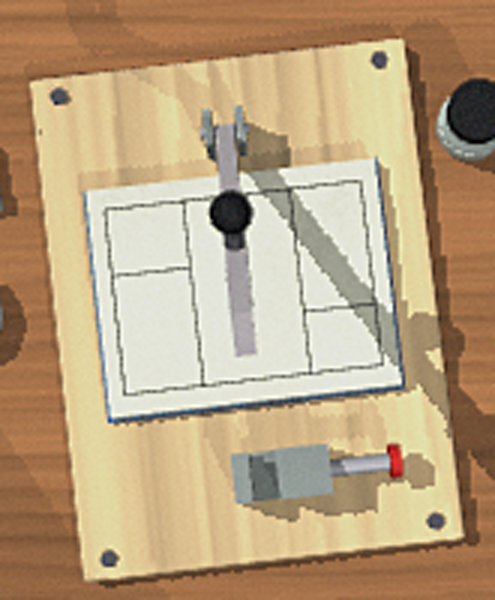

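View pics/b_scene.png

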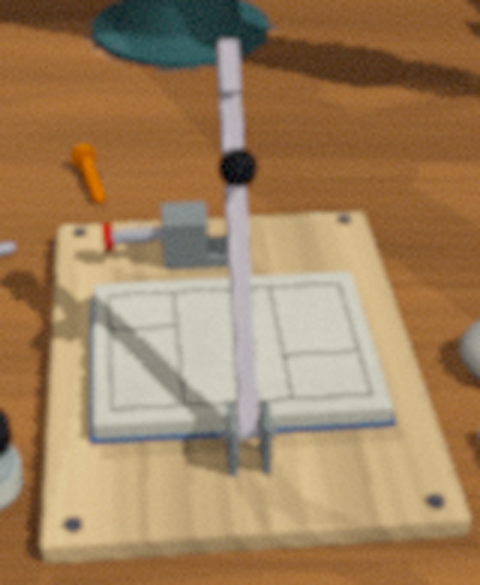

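The crop confirms the larger red-headed pin at (287,214), its shank in the fork's near cheek. Next I fit the board pose and bar angle.

```bash
cat >> h.py <<'E'
def bpts(x,P):
    a=x[2]; R=np.array([[np.cos(a),-np.sin(a),0],[np.sin(a),np.cos(a),0],[0,0,1]])
    return np.array([x[0],x[1],0])+np.atleast_2d(P)/1000@R.T
def knob(t): return np.array([120-170*np.cos(t)+28*np.sin(t),0,45+170*np.sin(t)+28*np.cos(t)])
E
python3 - <<'E'
from h import *
from scipy.optimize import least_squares
ct,cs=viewer.calibration("top"),viewer.calibration("scene")
tb=[[180,-135,18],[-180,-135,18],[-180,135,18],[180,135,18]]
tu=np.array([[288,73],[309,238],[183,253],[165,88]])
# scene: far corners top, near corners bottom
sb=[[-180,135,18],[180,135,0],[180,-135,0],[-180,-135,18]]
su=np.array([[306,182],[341,286],[201,297],[204,186]])
kt=np.array([[231/3+155,213/3+60]])-0.33; ks=np.array([[238/3+185,167/3+110]])-.33
def res(x):
    return np.r_[(proj(ct,bpts(x,tb))-tu).ravel(),(proj(cs,bpts(x,sb))-su).ravel(),
      (proj(ct,bpts(x,knob(x[3])))-kt).ravel(),(proj(cs,bpts(x,knob(x[3])))-ks).ravel()]
r=least_squares(res,[.62,.06,.1,1.0],loss="soft_l1"); x=r.x; np.save("x.npy",x)
print(x,np.degrees(x[2])); print(np.round(r.fun,1))
print("knob up",bpts(x,knob(x[3])),"down",bpts(x,knob(0)),"seat",bpts(x,[-120,-45,45]),"hinge",bpts(x,[120,0,45]))
for n,c in(("top",ct),("scene",cs)):
    im=cv2.imread(f"pics/a_{n}.png"); im=cv2.resize(im,None,fx=3,fy=3,interpolation=2)
    def dr(P,col,close=True):
        p=(proj(c,bpts(x,P))*3+1).astype(int); cv2.polylines(im,[p.reshape(-1,1,2)],close,col,1)
    dr(tb,(0,255,0))
    dr([[-137,-45,62],[-103,-45,62],[-103,21,62],[-137,21,62]],(255,0,255))
    dr([[-137,-9,62],[-103,-9,62]],(255,0,255),False)
    dr([[-70.5,-105,33],[94.5,-105,33],[94.5,105,33],[-70.5,105,33]],(255,255,0))
    dr([[120,0,45],[120-257*np.cos(x[3]),0,45+257*np.sin(x[3])]],(0,0,255),False)
    dr([knob(x[3]),knob(x[3])+[0,0,5]],(0,255,255),False)
    b=(155,60,320,260) if n=="top" else (185,110,345,305)
    cv2.imwrite(f"pics/c_{n}.png",im[b[1]*3:b[3]*3,b[0]*3:b[2]*3])
E
```

```text
[0.61992448 0.060896   0.10216994 0.89123692] 5.853906288020717
[ 0.6 -0.9  1.   1.4 -0.5  2.  -1.6 -0.9 -0.5 -2.8  0.4  1.8 -1.1  0.6
 -0.3 -1.7 -0.5  0.1  0.4 -0.2]
knob up [[0.65468549 0.06445994 0.19483106]] down [[0.57018522 0.05579638 0.073     ]] seat [[0.50513991 0.00389159 0.045     ]] hinge [[0.73929871 0.07313507 0.045     ]]
```

View pics/c_top.png

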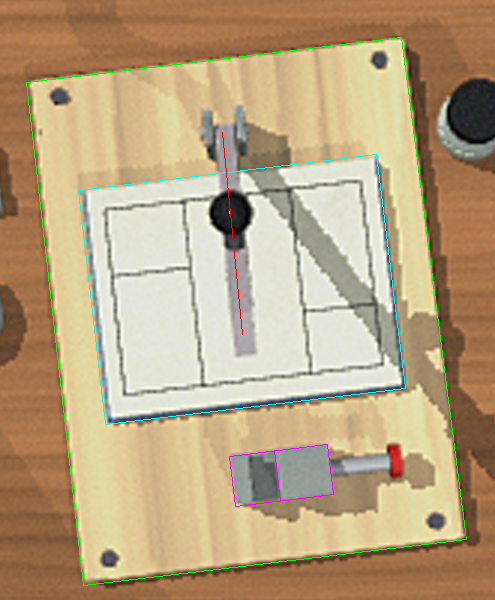

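View pics/c_scene.png

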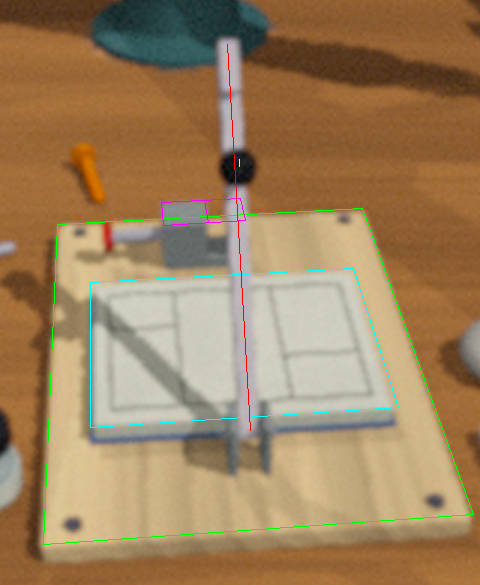

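```bash
cat >> h.py <<'E'
from scipy.spatial.transform import Rotation as Ro
def plan(p,rpy=None,cmd=None):
    """shift (cm) & rotvec in tool axes from current measured pose"""
    s=ctrl.state(); R=Ro.from_euler("xyz",s["eef_rot"],degrees=True)
    T=Ro.from_euler("xyz",rpy,degrees=True) if rpy is not None else R
    sh=R.inv().apply(np.array(p)-np.array(s["eef_pos"]))*100
    rv=(R.inv()*T).as_rotvec()
    print("rv",np.round(rv,3),"shift cm",np.round(sh,2),"force",np.round(s["force"],1),"t",s["clock"]); return rv,sh
E
python3 - <<'E'
from h import *
x=np.load("x.npy"); k=bpts(x,knob(x[3]))[0]; print(k)
plan(k+[0,0,0.085],[180,0,180+np.degrees(x[2])])
plan([.5,.27,.30],[180,0,180+np.degrees(x[2])])
E
```

```text
[0.65468549 0.06445994 0.19483106]
rv [ 0.    0.   -0.51] shift cm [-57.54 -33.12  -6.52] force [ 0.5  0.5 -0. ] t 1.15
rv [ 0.    0.   -0.51] shift cm [-35.19 -20.38  -8.54] force [ 0.5  0.5 -0. ] t 1.15
```

>>> {"name": "step_arm", "arguments": {
  "series": [
    [[0,0,-0.51],[-35,-20.4,-8.5],1],
    [[0,0,-0.51],[-35,-20.4,-8.5],1],
    [[0,0,-0.51],[-35,-20.4,-8.5],1],
    [[0,0,-0.51],[-35,-20.4,-8.5],1],
    [[0,0,-0.51],[-35,-20.4,-8.5],1],
    [[0,0,-0.51],[-35,-20.4,-8.5],1],
    [[0,0,-0.51],[-35,-20.4,-8.5],1],
    [[0,0,-0.51],[-35,-20.4,-8.5],1],
    [[0,0,-0.51],[-57.5,-33.1,-6.5],1],
    [[0,0,-0.51],[-57.5,-33.1,-6.5],1],
    [[0,0,-0.51],[-57.5,-33.1,-6.5],1],
    [[0,0,-0.51],[-57.5,-33.1,-6.5],1]
  ]
}}

```text
clock: 2.35
eef_pos: [0.6113, 0.1212, 0.2844]
eef_rot: [180.0, 0.0, -174.1]
force: [0.9, 0.8, 0.4]
grip_width: 1.002
```

Run:
```python
from h import *
x=np.load("x.npy"); k=bpts(x,knob(x[3]))[0]
s=ctrl.state(); print(s["eef_pos"],s["eef_rot"],s["qpos"])
plan(k+[0,0,0.085],[180,0,180+np.degrees(x[2])])
```

```text
[0.61133875 0.1211964  0.28439437] [ 1.79986113e+02  4.23845278e-02 -1.74139161e+02] [-20.58441604  20.63183424   8.29113384  91.88004827  -3.15818415
  67.67265922  84.24110601]
rv [0.    0.001 0.   ] shift cm [-3.73 -6.09  0.46] force [0.9 0.8 0.4] t 2.35
```

>>> {"name": "step_arm", "arguments": {
  "series": [
    [[0,0,0],[-3.7,-6.1,0],1],
    [[0,0,0],[-3.7,-6.1,0],1],
    [[0,0,0],[-3.7,-6.1,0],1],
    [[0,0,0],[-3.7,-6.1,0],1]
  ]
}}

```text
clock: 2.75
eef_pos: [0.653, 0.0664, 0.2838]
eef_rot: [180.0, -0.0, -174.2]
force: [-0.3, 0.8, 0.3]
grip_width: 0.999
```

Run:
```python
from h import *
x=np.load("x.npy"); k=bpts(x,knob(x[3]))[0]
s=ctrl.state(); print(s["eef_pos"],s["eef_rot"])
plan(k+[0,0,-0.019])
im=viewer.snapshot("wrist"); c=viewer.calibration("wrist")
T=np.eye(4);T[:3,:3]=Ro.from_euler("xyz",s["eef_rot"],degrees=True).as_matrix();T[:3,3]=s["eef_pos"];T=T@c["hand_eye"]
for P in (k,bpts(x,knob(x[3]))[0]):
    p=proj(c,P,T)[0]; print(p); cv2.drawMarker(im,tuple(int(v) for v in p),(0,255,0),0,12)
cv2.imwrite("pics/d_wrist.png",im)
m=masks_of("wrist","knob")
for d in m: 
    v,u=np.where(d["mask"]); print(d["score"],u.mean(),v.mean(),u.min(),u.max(),v.min(),v.max())
```

```text
[0.65303808 0.0664488  0.28383535] [ 1.79955846e+02 -4.15061973e-02 -1.74160477e+02]
rv [0. 0. 0.] shift cm [-0.15 -0.22 10.8 ] force [-0.3  0.8  0.3] t 2.75
[252.32379249 194.8436188 ]
[252.32379249 194.8436188 ]
0.62 253.3974859124404 157.93237971391417 239 267 93 224
0.41 255.11539526070388 119.4384594093977 149 362 0 250
```

View pics/d_wrist.png

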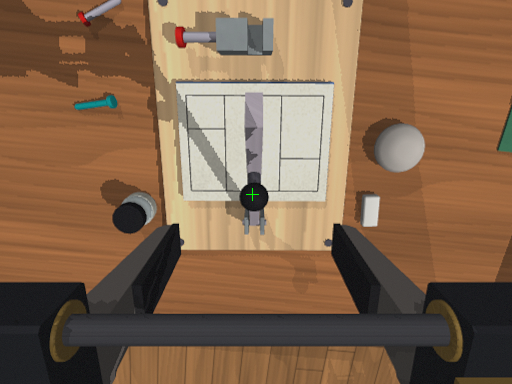

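Wrist view: the predicted knob mark (252,195) falls on the knob at about (254,196), between the open fingers. I'll descend and grip lightly.

>>> {"name": "step_arm", "arguments": {
  "series": [
    [[0,0,0],[-0.1,-0.15,4],1],
    [[0,0,0],[-0.1,-0.15,8],1],
    [[0,0,0],[-0.1,-0.15,10.8],1],
    [[0,0,0],[-0.1,-0.15,10.8],1],
    [[0,0,0],[-0.1,-0.15,10.8],0.5]
  ],
  "squeeze": 8
}}

```text
clock: 3.35
eef_pos: [0.6545, 0.0661, 0.177]
eef_rot: [180.0, 0.0, -174.0]
force: [0.7, -0.4, 0.8]
grip_width: 0.934
```

>>> {"name": "step_arm", "arguments": {
  "series": [
    [[0,0,0],[0,0,0],0.1],
    [[0,0,0],[0,0,0],0.1],
    [[0,0,0],[0,0,0],0.1],
    [[0,0,0],[0,0,0],0.1],
    [[0,0,0],[0,0,0],0.1]
  ]
}}

```text
clock: 3.85
eef_pos: [0.6547, 0.0646, 0.1766]
eef_rot: [180.0, 0.0, -174.2]
force: [0.1, -0.1, -0.2]
grip_width: 0.551
```

Run:
```python
from h import *
x=np.load("x.npy"); t0=x[3]
s=ctrl.state(); print(s["eef_pos"],s["eef_rot"],s["force"],s["grip_width"])
cv2.imwrite("pics/e_wrist.png",viewer.snapshot("wrist"))
R=Ro.from_euler("xyz",s["eef_rot"],degrees=True)
k0=bpts(x,knob(t0))[0]
for t in np.linspace(t0,-0.02,12)[1:]:
    print(round(t,3),np.round(R.inv().apply(bpts(x,knob(t))[0]-k0)*100,2))
```

```text
[0.65465692 0.06456047 0.17659328] [ 1.79994270e+02  3.67284481e-02 -1.74153994e+02] [ 0.05654602 -0.14360219 -0.20796621] 0.5509877031147402
0.808 [ 1.21 -0.    0.75]
0.726 [ 2.36 -0.    1.61]
0.643 [ 3.43 -0.    2.55]
0.56 [ 4.41 -0.    3.58]
0.477 [ 5.31 -0.    4.69]
0.394 [ 6.12 -0.    5.86]
0.311 [ 6.82 -0.    7.11]
0.229 [ 7.42 -0.    8.4 ]
0.146 [ 7.91 -0.    9.74]
0.063 [ 8.29 -0.   11.12]
-0.02 [ 8.55 -0.   12.52]
```

View pics/e_wrist.png

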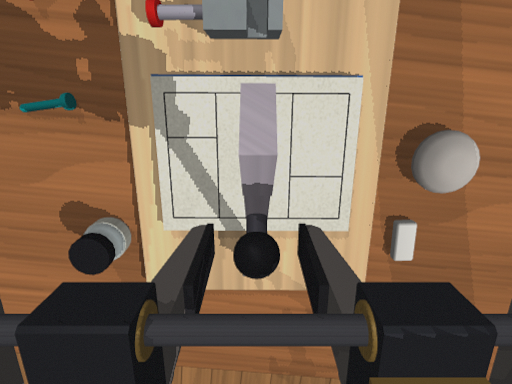

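The knob at (257,255) is centred between the fingers; keep closing.

>>> {"name": "step_arm", "arguments": {
  "series": [
    [[0,0,0],[0,0,0],0],
    [[0,0,0],[0,0,0],0],
    [[0,0,0],[0,0,0],0],
    [[0,0,0],[0,0,0],0],
    [[0,0,0],[0,0,0],0],
    [[0,0,0],[0,0,0],0],
    [[0,0,0],[0,0,0],0]
  ],
  "squeeze": 15
}}

```text
clock: 4.6
eef_pos: [0.6545, 0.0646, 0.1761]
eef_rot: [180.0, 0.0, -174.1]
force: [0.4, 0.1, 0.0]
grip_width: 0.503
```

Opening 0 means half open; I'll close fully now.

>>> {"name": "step_arm", "arguments": {
  "series": [
    [[0,0,0],[0,0,0],-1],
    [[0,0,0],[0,0,0],-1],
    [[0,0,0],[0,0,0],-1],
    [[0,0,0],[0,0,0],-1],
    [[0,0,0],[0,0,0],-1],
    [[0,0,0],[0,0,0],-1],
    [[0,0,0],[0,0,0],-1]
  ],
  "squeeze": 15
}}

```text
clock: 5.3
eef_pos: [0.6545, 0.0648, 0.1762]
eef_rot: [180.0, 0.0, -174.1]
force: [-0.2, 1.1, -0.4]
grip_width: 0.268
```

>>> {"name": "step_arm", "arguments": {
  "series": [
    [[0,0,0],[1.21,0,0.75],-1],
    [[0,0,0],[2.36,0,1.61],-1],
    [[0,0,0],[3.43,0,2.55],-1],
    [[0,0,0],[4.41,0,3.58],-1],
    [[0,0,0],[5.31,0,4.69],-1],
    [[0,0,0],[6.12,0,5.86],-1],
    [[0,0,0],[6.12,0,5.86],-1]
  ]
}}

```text
clock: 6.0
eef_pos: [0.5929, 0.0588, 0.1162]
eef_rot: [180.0, -0.0, -174.1]
force: [3.0, 2.5, -7.4]
grip_width: 0.269
```

Run:
```python
from h import *
cv2.imwrite("pics/f_wrist.png",viewer.snapshot("wrist"));cv2.imwrite("pics/f_scene.png",viewer.snapshot("scene"))
```

```text
(no output)
```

View pics/f_scene.png

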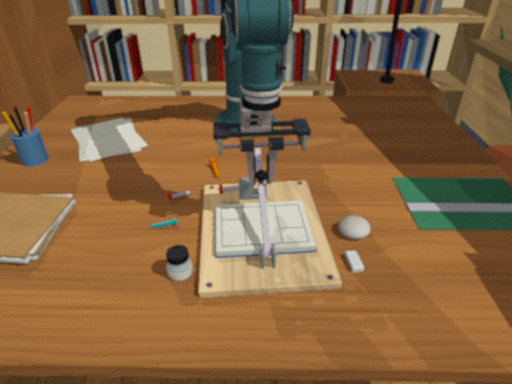

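View pics/f_wrist.png

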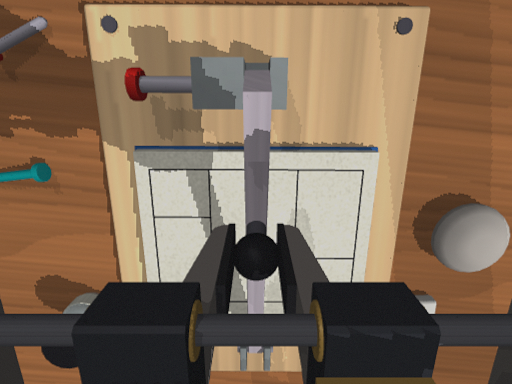

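Bar follows; knob held at (257,256), lug at (257,75) heading between the cheeks. Continue.

>>> {"name": "step_arm", "arguments": {
  "series": [
    [[0,0,0],[0.7,0,1.25],-1],
    [[0,0,0],[1.3,0,2.54],-1],
    [[0,0,0],[1.79,0,3.88],-1],
    [[0,0,0],[2.17,0,5.26],-1],
    [[0,0,0],[2.3,0,5.9],-1],
    [[0,0,0],[2.37,0,6.3],-1],
    [[0,0,0],[2.37,0,6.3],-1]
  ]
}}

```text
clock: 6.8
eef_pos: [0.5703, 0.0565, 0.0547]
eef_rot: [180.0, 0.0, -174.1]
force: [0.2, 3.5, -4.0]
grip_width: 0.267
```

Run:
```python
from h import *
s=ctrl.state(); print(s["eef_pos"],s["force"],s["torque"])
x=np.load("x.npy"); print(bpts(x,knob(0)))
cv2.imwrite("pics/g_wrist.png",viewer.snapshot("wrist"));im=viewer.snapshot("scene");crop(im,190,110,330,250,4,"pics/g_scene.png")
```

```text
[0.57032834 0.05654908 0.05465588] [ 0.23518439  3.49459095 -4.02530371] [ 0.92676131 -0.28970471  0.01844682]
[[0.57018522 0.05579638 0.073     ]]
```

View pics/g_scene.png

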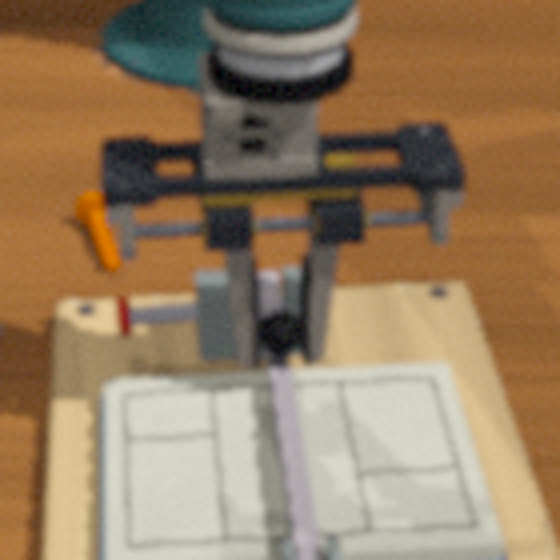

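View pics/g_wrist.png

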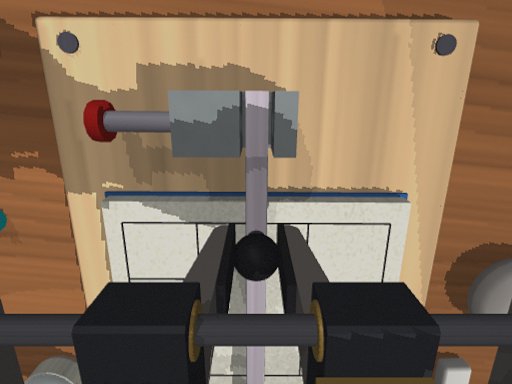

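Lug sits between the cheeks (257,125). Now I press a little further to find the stop by force.

>>> {"name": "step_arm", "arguments": {
  "series": [
    [[0,0,0],[0,0,0.15],-1],
    [[0,0,0],[0,0,0.3],-1],
    [[0,0,0],[0,0,0.3],-1]
  ]
}}

```text
clock: 7.2
eef_pos: [0.5707, 0.0566, 0.054]
eef_rot: [179.9, 0.1, -174.1]
force: [-4.9, 3.3, 14.1]
grip_width: 0.271
```

>>> {"name": "step_arm", "arguments": {
  "series": [
    [[0,0,0],[0,0,0.15],-1],
    [[0,0,0],[0,0,0.3],-1],
    [[0,0,0],[0,0,0.3],-1]
  ]
}}

```text
clock: 7.5
eef_pos: [0.5717, 0.0567, 0.0521]
eef_rot: [179.9, 0.2, -174.1]
force: [-4.9, 4.0, 21.5]
grip_width: 0.273
```

The stop is reached: force rose to 21 N with almost no travel. Release and rise.

>>> {"name": "step_arm", "arguments": {
  "series": [
    [[0,0,0],[0,0,0],0.4],
    [[0,0,0],[0,0,0],0.4],
    [[0,0,0],[0,0,0],0.4],
    [[0,0,0],[0,0,0],0.4],
    [[0,0,0],[0,0,0],0.4],
    [[0,0,0],[0,0,-4],0.4],
    [[0,0,0],[0,0,-8],0.4],
    [[0,0,0],[0,0,-12],0.0],
    [[0,0,0],[0,0,-12],-1],
    [[0,0,0],[0,0,-12],-1]
  ]
}}

```text
clock: 8.5
eef_pos: [0.5703, 0.0559, 0.1692]
eef_rot: [180.0, 0.1, -174.1]
force: [-0.6, -0.3, -0.1]
grip_width: 0.461
```

Run:
```python
from h import *
s=ctrl.state(); print(s["eef_pos"],s["eef_rot"],s["force"])
x=np.load("x.npy")
im=viewer.snapshot("wrist"); c=viewer.calibration("wrist")
print("pin",[(np.round(d["point"],4),round(d["score"],2)) for d in look_for("wrist","pin_head")])
T=np.eye(4);T[:3,:3]=Ro.from_euler("xyz",s["eef_rot"],degrees=True).as_matrix();T[:3,3]=s["eef_pos"];T=T@c["hand_eye"]
def dr(P,col):
    p=proj(c,bpts(x,P),T).astype(int); cv2.polylines(im,[p.reshape(-1,1,2)],True,col,1)
cv2.imwrite("pics/h_raw.png",im)
dr([[-137,-45,62],[-103,-45,62],[-103,21,62],[-137,21,62]],(255,0,255))
dr([knob(0)],(0,255,0))
dr([[-120,-84,45],[-120,-80,45]],(0,255,0))
p=proj(c,bpts(x,knob(0)),T)[0]; cv2.drawMarker(im,tuple(int(v) for v in p),(0,255,0),0,12)
cv2.imwrite("pics/h_wrist.png",im)
cv2.imwrite("pics/h_top.png",viewer.snapshot("top"));im=viewer.snapshot("scene");crop(im,190,130,330,300,4,"pics/h_scene.png")
```

```text
[0.57033811 0.05591031 0.16916845] [ 1.79992442e+02  9.01364269e-02 -1.74149264e+02] [-0.63010931 -0.34161175 -0.1411667 ]
pin [(array([ 0.4905, -0.1552,  0.0149]), 0.75), (array([ 0.5085, -0.0285,  0.0494]), 0.74), (array([ 0.5982, -0.1528,  0.0082]), 0.63)]
```

View pics/h_wrist.png

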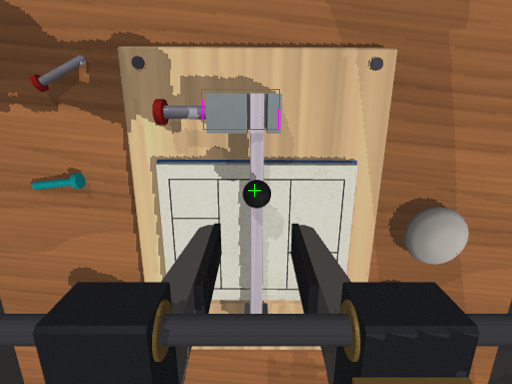

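View pics/h_scene.png

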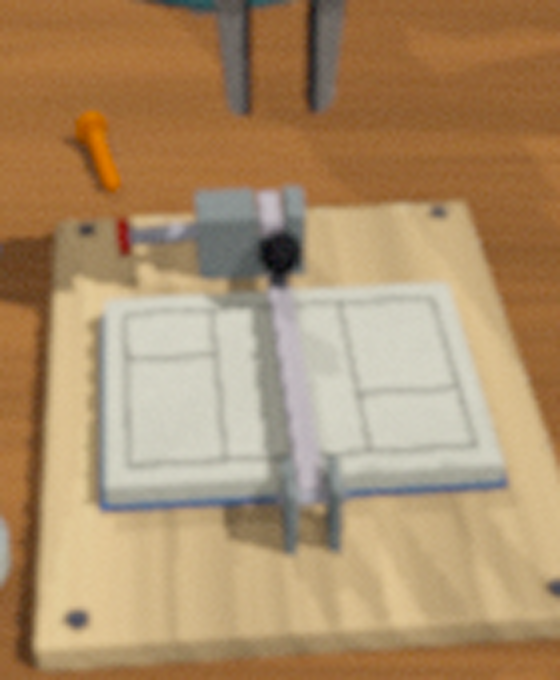

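Bar is down between the cheeks (wrist (257,110), knob (257,193)). The model overlay is offset only about 2 px. Next: closed fingers go outside the pin head.

Run:
```python
from h import *
x=np.load("x.npy"); x[0]+=.0015; x[1]+=.0015; np.save("x2.npy",x)
for y in (-135,-92):
    p=bpts(x,[-120,y,0])[0]; print(p); plan([p[0],p[1],.13]); plan([p[0],p[1],.031])
crop(cv2.imread("pics/h_raw.png"),130,60,330,160,4,"pics/h_crop.png")
```

```text
[ 0.51581922 -0.08413908  0.        ]
rv [0. 0. 0.] shift cm [  6.7  -13.38   3.71] force [-0.4 -0.5 -0.5] t 8.7
rv [0. 0. 0.] shift cm [  6.67 -13.37  13.61] force [-0.4 -0.5 -0.5] t 8.7
[ 0.51143355 -0.04136332  0.        ]
rv [0. 0. 0.] shift cm [ 6.7  -9.08  3.71] force [-0.4 -0.5 -0.5] t 8.7
rv [0. 0. 0.] shift cm [ 6.67 -9.07 13.61] force [-0.4 -0.5 -0.5] t 8.7
```

View pics/h_crop.png

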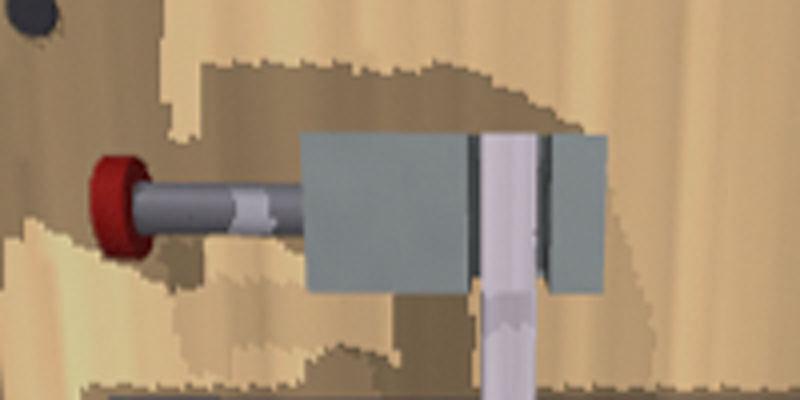

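>>> {"name": "step_arm", "arguments": {
  "series": [
    [[0,0,0],[2.4,-4.4,0],-1],
    [[0,0,0],[4.5,-8.8,0],-1],
    [[0,0,0],[6.7,-13.4,0],-1],
    [[0,0,0],[6.7,-13.4,4],-1],
    [[0,0,0],[6.7,-13.4,8],-1],
    [[0,0,0],[6.7,-13.4,11],-1],
    [[0,0,0],[6.7,-13.4,13.6],-1],
    [[0,0,0],[6.7,-13.4,13.6],-1],
    [[0,0,0],[6.7,-13.4,13.6],-1]
  ],
  "squeeze": 20
}}

```text
clock: 9.6
eef_pos: [0.5165, -0.0843, 0.032]
eef_rot: [180.0, -0.1, -174.2]
force: [0.3, 0.4, 0.4]
grip_width: 0.003
```

Run:
```python
from h import *
s=ctrl.state(); print(s["eef_pos"],s["eef_rot"],s["force"],s["grip_width"])
cv2.imwrite("pics/i_wrist.png",viewer.snapshot("wrist"));im=viewer.snapshot("scene");crop(im,160,110,320,240,4,"pics/i_scene.png")
```

```text
[ 0.51646585 -0.08430208  0.03196334] [ 1.79990565e+02 -1.20680889e-01 -1.74157401e+02] [0.29735139 0.35652515 0.37208868] 0.002631182111490487
```

View pics/i_scene.png

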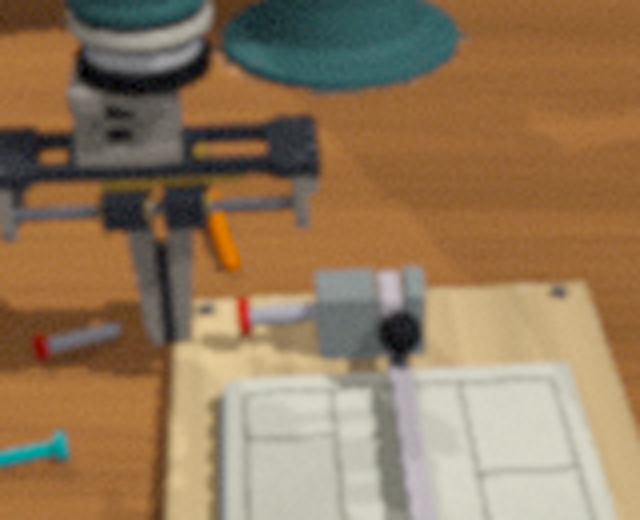

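View pics/i_wrist.png

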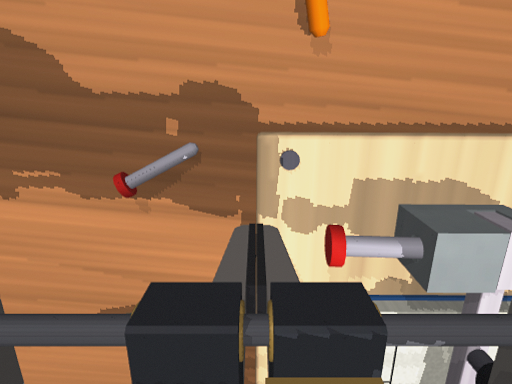

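Fingers (257,240) are just outside the head (337,245). Their backs taper, so I'll turn 90° to push with the flat finger sides.

>>> {"name": "step_arm", "arguments": {
  "series": [
    [[0,0,1.571],[0,0,0],-1],
    [[0,0,1.571],[0,0,0],-1],
    [[0,0,1.571],[0,0,0],-1],
    [[0,0,1.571],[0,0,0],-1],
    [[0,0,1.571],[0,0,0],-1],
    [[0,0,1.571],[0,0,0],-1],
    [[0,0,1.571],[0,0,0],-1],
    [[0,0,1.571],[0,0,0],-1],
    [[0,0,1.571],[0,0,0],-1],
    [[0,0,1.571],[0,0,0],-1],
    [[0,0,1.571],[0,0,0],-1],
    [[0,0,1.571],[0,0,0],-1]
  ]
}}

```text
clock: 10.9
eef_pos: [0.5182, -0.0837, 0.0339]
eef_rot: [179.8, -0.0, 95.9]
force: [0.4, 0.1, -0.4]
grip_width: 0.008
```

Run:
```python
from h import *
s=ctrl.state(); print(s["eef_pos"],s["eef_rot"],s["force"],s["qpos"])
x=np.load("x2.npy")
for y in (-92-10,-53-10):
    p=bpts(x,[-120,y,31])[0]; plan(p,[180,0,90+np.degrees(x[2])])
cv2.imwrite("pics/j_wrist.png",viewer.snapshot("wrist"));im=viewer.snapshot("scene");crop(im,160,110,320,240,4,"pics/j_scene.png")
```

```text
[ 0.51818122 -0.08371789  0.03389663] [ 1.79848762e+02 -1.09684010e-02  9.58822554e+01] [ 0.41141623  0.10490395 -0.37442758] [-20.43355227  33.45413339  32.86473071 117.90992041 -30.05703773
  36.78548534  38.59458659]
rv [ 0.003 -0.     0.   ] shift cm [ 3.28 -0.24  0.29] force [ 0.4  0.1 -0.4] t 10.9
rv [ 0.003 -0.     0.   ] shift cm [ 7.18 -0.24  0.29] force [ 0.4  0.1 -0.4] t 10.9
```

View pics/j_scene.png

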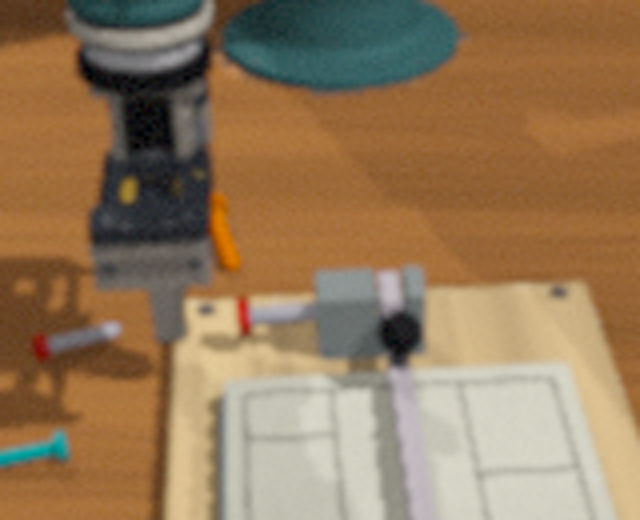

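View pics/j_wrist.png

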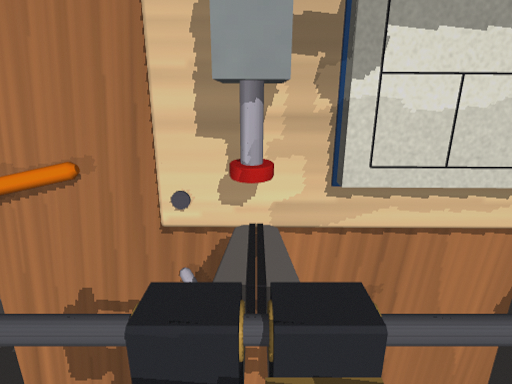

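The head (251,171) is straight ahead of the finger side face (257,235). Advance to near contact, then push in steps while watching force.

>>> {"name": "step_arm", "arguments": {
  "series": [
    [[0,0,0],[1.5,-0.25,0.2],-1],
    [[0,0,0],[2.8,-0.25,0.2],-1],
    [[0,0,0],[3.5,-0.25,0.2],-1],
    [[0,0,0],[4.2,-0.25,0.2],-1],
    [[0,0,0],[4.2,-0.25,0.2],-1]
  ]
}}

```text
clock: 11.5
eef_pos: [0.5107, -0.0436, 0.0311]
eef_rot: [179.9, 0.1, 95.9]
force: [-1.0, -4.8, 4.6]
grip_width: 0.005
```

Run:
```python
from h import *
s=ctrl.state(); print(s["eef_pos"],s["eef_rot"],s["force"])
cv2.imwrite("pics/k_wrist.png",viewer.snapshot("wrist"));im=viewer.snapshot("scene");crop(im,160,110,320,240,4,"pics/k_scene.png")
```

```text
[ 0.51074606 -0.04360405  0.03106523] [1.79922041e+02 1.42987549e-01 9.58691057e+01] [-0.95002915 -4.75246259  4.63276469]
```

View pics/k_scene.png

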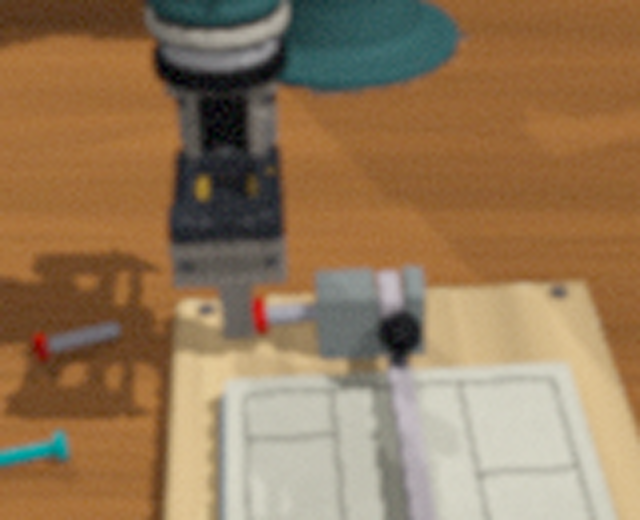

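View pics/k_wrist.png

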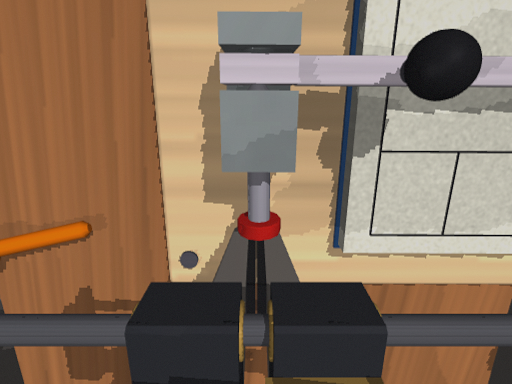

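The pin is moving at ~5 N. Continue.

>>> {"name": "step_arm", "arguments": {
  "series": [
    [[0,0,0],[0.4,0,0],-1],
    [[0,0,0],[0.8,0,0],-1],
    [[0,0,0],[1.2,0,0],-1],
    [[0,0,0],[1.2,0,0],-1]
  ]
}}

```text
clock: 12.0
eef_pos: [0.5099, -0.0344, 0.0314]
eef_rot: [179.9, 0.3, 95.7]
force: [-1.0, -11.0, 8.5]
grip_width: 0.004
```

>>> {"name": "step_arm", "arguments": {
  "series": [
    [[0,0,0],[0.3,0,0],-1],
    [[0,0,0],[0.6,0,0],-1],
    [[0,0,0],[0.9,0,0],-1],
    [[0,0,0],[0.9,0,0],-1]
  ]
}}

```text
clock: 12.4
eef_pos: [0.5085, -0.0234, 0.0311]
eef_rot: [179.9, 0.1, 95.7]
force: [-0.2, -0.7, -0.0]
grip_width: 0.005
```

Run:
```python
from h import *
s=ctrl.state(); print(s["eef_pos"],s["eef_rot"],s["force"])
x=np.load("x2.npy"); plan(bpts(x,[-120,-63,31])[0])
cv2.imwrite("pics/l_wrist.png",viewer.snapshot("wrist"));im=viewer.snapshot("scene");crop(im,160,110,320,240,4,"pics/l_scene.png")
```

```text
[ 0.50847689 -0.02339922  0.03111234] [1.79935664e+02 8.89592546e-02 9.57200465e+01] [-0.24194288 -0.70292522 -0.0085496 ]
rv [0. 0. 0.] shift cm [1.08 0.11 0.01] force [-0.2 -0.7 -0. ] t 12.4
```

View pics/l_scene.png

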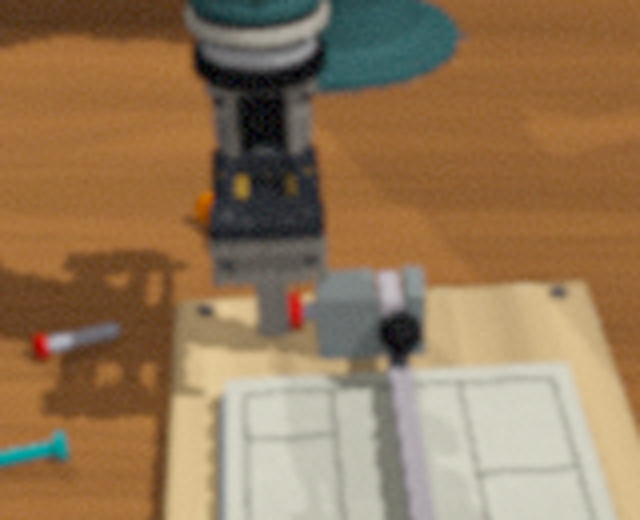

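View pics/l_wrist.png

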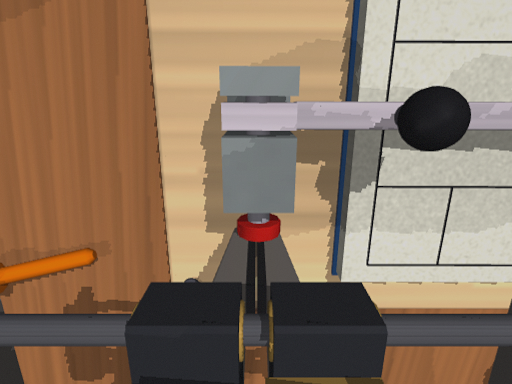

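>>> {"name": "step_arm", "arguments": {
  "series": [
    [[0,0,0],[0.3,0,0],-1],
    [[0,0,0],[0.6,0,0],-1],
    [[0,0,0],[0.9,0,0],-1],
    [[0,0,0],[0.9,0,0],-1]
  ]
}}

```text
clock: 12.9
eef_pos: [0.5071, -0.0129, 0.0304]
eef_rot: [-180.0, 0.1, 95.9]
force: [-0.0, -2.5, -1.1]
grip_width: 0.002
```

>>> {"name": "step_arm", "arguments": {
  "series": [
    [[0,0,0],[0.2,0,0],-1],
    [[0,0,0],[0.35,0,0],-1],
    [[0,0,0],[0.35,0,0],-1]
  ]
}}

```text
clock: 13.2
eef_pos: [0.5071, -0.0128, 0.0305]
eef_rot: [179.9, 0.3, 95.7]
force: [0.5, -9.4, -2.6]
grip_width: 0.002
```

Run:
```python
from h import *
s=ctrl.state(); print(s["eef_pos"],s["eef_rot"],s["force"])
x=np.load("x2.npy"); plan(bpts(x,[-120,-63,31])[0])
im=viewer.snapshot("wrist");crop(im,160,40,360,260,3,"pics/m_wrist.png");im=viewer.snapshot("scene");crop(im,200,160,280,220,8,"pics/m_scene.png")
```

```text
[ 0.50710298 -0.01284371  0.0304642 ] [179.9445859    0.27168609  95.71104672] [ 0.45814171 -9.39938971 -2.61828385]
rv [0. 0. 0.] shift cm [ 0.02  0.14 -0.05] force [ 0.5 -9.4 -2.6] t 13.2
```

View pics/m_scene.png

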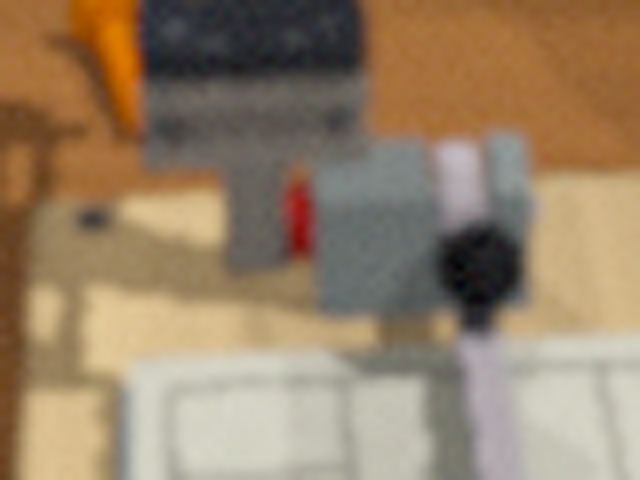

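View pics/m_wrist.png

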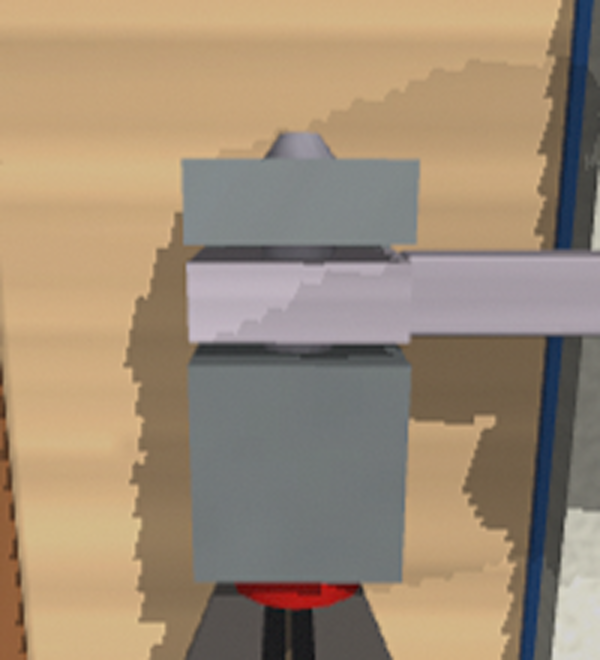

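The tip shows beyond the far cheek and the head is against the fork. One firmer push to confirm, then back off.

>>> {"name": "step_arm", "arguments": {
  "series": [
    [[0,0,0],[0.3,0,0],-1],
    [[0,0,0],[0.5,0,0],-1],
    [[0,0,0],[0.5,0,0],-1],
    [[0,0,0],[0.5,0,0],-1]
  ]
}}

```text
clock: 13.7
eef_pos: [0.5071, -0.0127, 0.0305]
eef_rot: [179.9, 0.6, 95.5]
force: [0.7, -21.6, -2.7]
grip_width: 0.004
```

>>> {"name": "step_arm", "arguments": {
  "series": [
    [[0,0,0],[-1,0,0],-1],
    [[0,0,0],[-3.5,0,0],-1],
    [[0,0,0],[-6,0,0],-1],
    [[0,0,0],[-6,0,-4],-1],
    [[0,0,0],[-6,0,-8],-1],
    [[0,0,0],[-6,0,-12],-1],
    [[0,0,0],[-6,0,-12],-1]
  ]
}}

```text
clock: 14.4
eef_pos: [0.5157, -0.0635, 0.1549]
eef_rot: [179.5, -0.1, 95.9]
force: [0.2, -0.0, -0.5]
grip_width: 0.005
```

Run:
```python
from h import *
s=ctrl.state(); print(s["eef_pos"],s["eef_rot"],s["force"])
im=viewer.snapshot("wrist");cv2.imwrite("pics/n_wrist.png",im);crop(im,180,0,330,150,5,"pics/n_w2.png")
im=viewer.snapshot("scene");cv2.imwrite("pics/n_sf.png",im);crop(im,190,130,350,310,4,"pics/n_scene.png")
for q in ("ink_mid","stone_mid","eraser_mid"): print(q,[np.round(d["point"],3) for d in look_for("scene",q)[:1]])
```

```text
[ 0.51571369 -0.06349562  0.15493997] [ 1.79509030e+02 -8.11448899e-02  9.58804032e+01] [ 0.16141208 -0.0292202  -0.53716964]
ink_mid [array([ 0.762, -0.1  ,  0.046])]
stone_mid [array([0.634, 0.265, 0.022])]
eraser_mid [array([0.728, 0.246, 0.014])]
```

View pics/n_scene.png

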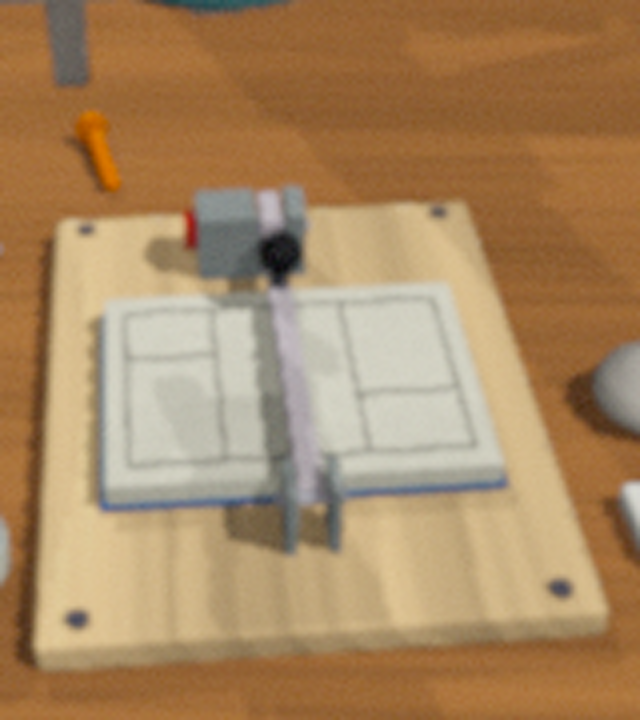

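View pics/n_wrist.png

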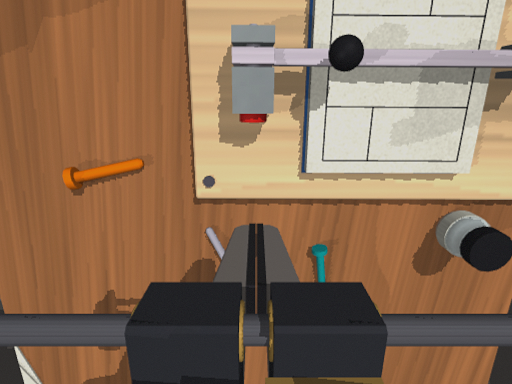

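The head (252,117) sits flush against the fork, the bar is down and pinned, and the bystanders haven't moved. The robot is clear, so I'm handing in.

Run:
```python
from workcell import ticket
print(ticket.job_done())
```

```text
the job is handed in; nothing more can be done
None
```

The hold-down bar is down over the sketchbook and the larger red-headed pin is pushed home through fork and bar. I handed the job in at about 14.6 s of the 43 s; no verdict was reported.

- **Bar:** I gripped the knob lightly and swung the bar down its arc. At the bottom the force rose to 21 N with about 2 mm of further movement, probably the grip slipping on the knob. Later pictures show the lug still between the cheeks.
- **Pin:** I pushed the head with the flat side of the closed fingers. Resistance reached about 11 N partway in, then the pin slid through. Against the fork the fingers moved only 0.1 mm as the force rose from 9 to 22 N. The pictures show the tip just past the far cheek and the head flush with the fork.
- **Other objects:** In the last scene picture the ink jar, stone and eraser were found within 4 mm of where they started, which is the detector's own accuracy. The orange, turquoise and small red look-alikes were left alone.
- **Disagreement:** The fitted board model and the wrist-camera overlay differed by about 2 mm. I corrected the pin target for that.

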